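Hold a bag clip open around the edge of the recipe card

TASK

Take the wooden bag clip off the worktop by its two handles, squeezing it wide open, and bring it in from the side so that its open jaws reach a good centimetre or more over the bare right-hand edge (as you face it) of the recipe card in the wooden stand, around the middle of that edge, one jaw on either side with clear air to both faces. Finish while still holding the clip there, level, wide open and not touching the card: I will slip the second card, which lies on the worktop, in beside it before you let the clip bite. Do not let the clip bite or shove the card, and leave the stand, the timer, the mug, the scoop and the teaspoons where they are.

Things in the scene. Friction and masses are not known exactly. Their poses are not given: they have to be found in the camera images.
- clip_grip (a point): where to squeeze: point midway between the handles of the shut clip, 33 mm behind its hinge pin, half-way up (15 mm). Handles: flat, 7 mm thick, 30 mm high, from 8 to 49 mm behind the pin; shut they slant outwards 0.30 rad and are 40 mm wide overall here; fully squeezed they are parallel, 19 mm overall, at a stop
- clip_pivot (a point): wooden bag clip, rubber-lined jaws, like a big clothes-peg on its side on the worktop, 101 mm long, 49 mm over the handle ends, 30 mm high, 80 g. Point on the hinge pin, half-way up (15 mm). z: along the pin (up). x: along the middle of the shut clip to the jaw tips, 52 mm ahead of the pin. Axes turn with the lever on the +y side: +0.30 rad off the middle line when fully open
- clip_lever (a joint): spread of the clip: angle between its levers, 0 shut to 0.60 rad fully squeezed (jaw tips 31 mm apart, 50 mm ahead of the pin). Spring force at the handles: about 4 N to start, 9 N at the stop. The stop may be leaned on with 60 N: grip until the handles stop
- jaw_a (a point): tip of the jaw on the clip's +y side, on its inner face, half-way across its 30 mm width, 50 mm ahead of the hinge pin
- jaw_b (a point): the same point of the other jaw; the two lie together while the clip is shut
- card_edge (a point): middle of the right-hand upright edge (as seen from the robot) of the stiff recipe card. The card is 150 mm wide, 2.5 mm thick, and shows 100 mm above its stand, so the edge runs from 50 mm below this point to 50 mm above it; the point is 78 mm above the worktop. Axes: x is square to the card, away from the robot; y runs in the card's plane from this edge towards the middle of the card; z up
- card_stand: varnished wooden block, 50 x 126 x 28 mm, with the card upright in its slot along its middle; loose, 0.6 kg. Origin at the centre of its underside; axes as those of the card edge (which lies 75 mm along -y and 78 mm up)
- timer: cream twist-dial kitchen timer, 72 mm across, 60 mm high, origin at the centre of its underside; leave it alone
- mug: speckled mug, 83 mm across plus handle, 93 mm high, origin at the centre of its underside; leave it alone
- scoop: brass coffee scoop, 138 mm long, 27 mm high, origin under its centre; leave it alone
- spoon: steel teaspoon, 134 mm long, 12 mm high, origin under its centre; leave it alone
Mind the look-alikes: they are no part of the job. Leave any pink look-alike of the part that bears clip_grip alone.

How it is judged:
By the outcome, as a careful person would: the job done as asked, in the order asked, and still so for the second after the job is handed in, while the arm keeps its last pose, push and grip.
It also fails if it takes over 35 s, if anything falls off the work surface, if the arm or the gripper's body presses on something with over 40 N, if the wrist force passes 120 N, or if a joint passes its speed limit or range.

ROBOT

A 6-joint arm with a two-finger parallel gripper is mounted at the origin on a cart in front of the work surface, level with it; the furniture and walls round the work are solid. World frame = base frame: x ahead of the robot, y to its left, z up, the work surface at z = 0. Lengths are in mm, angles in degrees, forces in N, time in s.
With the tool pointing down it reaches from about 350 to 875 mm from the base axis. Payload 15.5 kg.
Tool frame: the origin (TCP) lies between the finger pads; the fingertips stand 11 mm ahead of it and the grasp point (between the pads) lies 8 mm behind it (r.tip_reach is the distance from the TCP to the fingertips, in mm); z points along the fingers, y is the direction in which the jaws open and shut (so a half turn about z gives the same grasp; the last joint's range is limited). The gripper opens to 85 mm and grips with 20 to 120 N. Pads are 22 mm wide; open, the fingers measure 114 mm over their backs; the gripper's body (76 mm by 85 mm) begins 54 mm behind the grasp point. The pads swing forward as they close: fully open they stand 13 mm farther back than shut.
Start: joints at [63.054, 28.281, 77.091, -0, 74.628, -5.472], TCP at [228.799, 581.616, 242.277] pointing down, gripper open.
Joint ranges: [-166.48, 166.48], [-47.26, 123.95], [12.59, 153.08], [-70.14, 250.14], [6.76, 159.57], [-176.63, 176.63]. Speed limits (degrees/s): [108.29, 108.29, 147.25, 172.46, 172.46, 172.46].

INTERFACE

Orientations are given as a 3x3 rotation matrix whose columns are the frame's x, y, z axes.
In Python, from station import r gives the robot as it stands.
- The arm moves only by the tool step_arm, never from a script. Its argument "targets" is a list of rows, each a list of 4 numbers: the shift along the tool's x, y, z in mm, then the turn about the tool's z in rad. A call has exactly 10 rows; each row is the pose to reach, as a shift and turn from the pose measured when the call began, along the tool's axes at that moment; what a row does not reach only later rows make up. A row lasts 1/10 s, in which the tool goes at most 50 mm and 8.59 degrees, less where a joint would pass 70% of its speed; a pose out of reach is approached as far as the arm can. A call with a gripper value outside its range is refused whole. "grip" is the closure, from 0 (fully open) to 1 (shut), set as the call begins (left out, the last holds). The fingers move at their own pace and stop on an object; "newtons" is the grip in N (left out, the last holds). Time passes only in rows, so rows that repeat a pose let the fingers close, or fill a call up. It gives the time, the measured TCP pose, the force and the opening at its end, in the units of the state.
- r.sense(): the state, without advancing time (a new reading comes with each control period).
- r.snapshot(name): name is "scene" or "top" or "wrist"; returns a dict with "color" (480x640x3 uint8, blue, green, red), "fov_y" (degrees; the focal length in pixels is half the picture's height over the tangent of half this angle, whatever the lens; pixels are square), "cx", "cy" (the principal point, pixels), "k1" (the pictures are not rectified: a ray, as slopes to the right and down, at radius r is drawn at 1 + k1 r^2 times it, then the intrinsics apply), "extrinsics" (4x4, takes a point from camera to world coordinates). Camera axes: x right, y down, z forward; pixel columns grow to the right and rows downward; lengths in mm; the calibration is good to about 2 mm. A picture is of the moment at which its call begins. There is no depth.
- r.close_job(): hands the job in, once; it reports no verdict.
Trained networks look in a picture, given as the dict that the camera call returned (one of the last four; its "shot" number tells which), for a name from the list of things; names that differ only in an ending like _2 or _b are one class to them, and where a whole thing is asked for, a point or a joint stands for the part that bears it (a point fixed in the world has none). Each returns a list of dicts, best first, with "p" (0 to 1); they miss things now and then, are a little off and sometimes report something else, mostly with a low value. They report only what shows in the picture. A call takes as long as a camera call. They do not tell look-alikes from the thing itself.
- r.regions_of(picture, name): "mask" (480x640 bool, what is visible of it) and "position" ([column, row] in pixels, amid what is visible of it).
The state is a dict: "time_s": time; "joints": joint angles; "joint_velocities": joint speeds; "effort": joint torques, N m; "ee_pos": TCP position; "orientation": TCP orientation; "force": force on the tool from outside, world axes, zero at the start; "wrist_torque": the same for the moment, N m; "grip_width": opening from 0.0 (shut) to 1.0 (fully open).
Only numpy, scipy, OpenCV 4.12 (cv2) and the standard library are available. Lean on these libraries where they do the work, as an engineer would, in place of code of your own. Each camera call takes 0.05 s, during which the arm holds its last target. There are 200 camera calls.

## Working session

There is one attempt and no reset: what is moved stays moved. The work goes in short steps, Python scripts to look and compute and a tool call to move; the robot and the scene stay as the last step left them, time stands still between calls to the robot, and variables do not carry over. Pictures are saved under pics/ and viewed, about 8 in all and at most 12, crops included, and the job is handed in when it is done.

Besides the shell and the picture viewer there is one more tool, called after ">>>" in YAML: its name, and indented under it one key for each argument. step_arm: Moves the arm, as the interface text tells. Its arguments: {"type":"object","properties":{"targets":{"type":"array","items":{"type":"array","items":{"type":"number"}}},"grip":{"type":"number"},"newtons":{"type":"number"}},"required":["targets"]}

```bash
mkdir -p pics; ls; cat > h.py <<'E'
import numpy as np, cv2
from station import r
def K(s):
    f=240/np.tan(np.radians(s["fov_y"]/2)); return f
def ray(s,px):
    f=K(s); d=np.array([(px[0]-s["cx"])/f,(px[1]-s["cy"])/f]); u=d.copy()
    for _ in range(20): u=d/(1+s["k1"]*(u@u))
    E=np.array(s["extrinsics"]); return E[:3,3],E[:3,:3]@np.r_[u,1]
def onz(s,px,z):
    o,d=ray(s,px); return o+d*(z-o[2])/d[2]
def proj(s,P):
    E=np.array(s["extrinsics"]); c=E[:3,:3].T@(np.array(P,float)-E[:3,3]); u=c[:2]/c[2]
    return u*(1+s["k1"]*(u@u))*K(s)+[s["cx"],s["cy"]]
E
python3 - <<'E'
from h import *
for n in ["scene","top"]:
    s=r.snapshot(n); cv2.imwrite(f"pics/{n}0.png",s["color"])
    print(n,np.round(s["extrinsics"],3).tolist(),s["fov_y"],s["k1"])
    for t in ["clip_pivot","card_edge","card_stand","timer","mug","scoop","spoon"]:
        for q in r.regions_of(s,t)[:4]: print(t,round(q["p"],2),np.round(q["position"]),q["mask"].sum(),np.round(onz(s,q["position"],15)))
print(r.sense())
E
```

```text
pics
scene [[0.455, -0.574, 0.681, -625.207], [-0.891, -0.307, 0.336, -506.964], [0.016, -0.759, -0.651, 1124.255], [0.0, 0.0, 0.0, 1.0]] 45.31857921208449 -0.09508211083647429
clip_pivot 0.78 [334. 280.] 466 [385. -51.  15.]
clip_pivot 0.64 [411. 310.] 522 [ 380. -275.   15.]
clip_pivot 0.63 [374. 288.] 352 [ 407. -160.   15.]
card_edge 0.84 [249. 224.] 1968 [477. 280.  15.]
card_stand 0.85 [250. 226.] 1836 [470. 272.  15.]
timer 0.68 [376. 233.] 463 [619. -75.  15.]
mug 0.89 [462. 244.] 1175 [ 696. -321.   15.]
scoop 0.6 [184. 235.] 284 [345. 423.  15.]
spoon 0.57 [416. 241.] 171 [ 641. -194.   15.]
top [[0.019, -0.997, 0.075, 394.272], [-1.0, -0.021, -0.017, 44.655], [0.019, -0.075, -0.997, 1387.888], [0.0, 0.0, 0.0, 1.0]] 52.1517085338553 0.03264476253732174
clip_pivot 0.58 [387. 276.] 264 [ 412. -162.   15.]
clip_pivot 0.51 [346. 286.] 241 [381. -47.  15.]
card_edge 0.84 [241. 264.] 860 [437. 248.  15.]
card_edge 0.5 [388. 277.] 241 [ 409. -165.   15.]
card_stand 0.92 [240. 262.] 880 [443. 249.  15.]
timer 0.65 [354. 200.] 496 [623. -65.  15.]
mug 0.78 [451. 194.] 821 [ 648. -33
[... 152 characters left out ...]
3,
        7.46281337e+01, -5.47334022e+00]), 'joint_velocities': array([-0.00860121,  0.02098923, -0.11127   , -0.01119197, -0.05191515,
       -0.03079094]), 'effort': array([-2.21928633e-03, -8.81965470e+01, -3.84247899e+01, -5.89789724e-04,
        1.24882663e-03,  5.61079469e-05]), 'ee_pos': array([228.79051505, 581.62329508, 242.2797414 ]), 'orientation': array([[-9.30593003e-01,  3.66055546e-01, -2.07448963e-05],
       [ 3.66055546e-01,  9.30593003e-01,  4.42988504e-06],
       [ 2.09266394e-05, -3.47136433e-06, -1.00000000e+00]]), 'force': array([-0.96164077,  0.20410955, -0.10742749]), 'wrist_torque': array([-0.00995354, -0.03718021,  0.00603159]), 'grip_width': 0.9980807609635137}
```

```bash
python3 - <<'E'
import cv2,numpy as np
a=cv2.imread("pics/scene0.png");b=cv2.imread("pics/top0.png")
cv2.imwrite("pics/c1.png",cv2.resize(a[160:360,150:510],(800,444),interpolation=cv2.INTER_CUBIC))
cv2.imwrite("pics/c2.png",cv2.resize(b[170:330,150:470],None,fx=2.5,fy=2.5,interpolation=cv2.INTER_CUBIC))
E
```

```text
(no output)
```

View pics/c1.png

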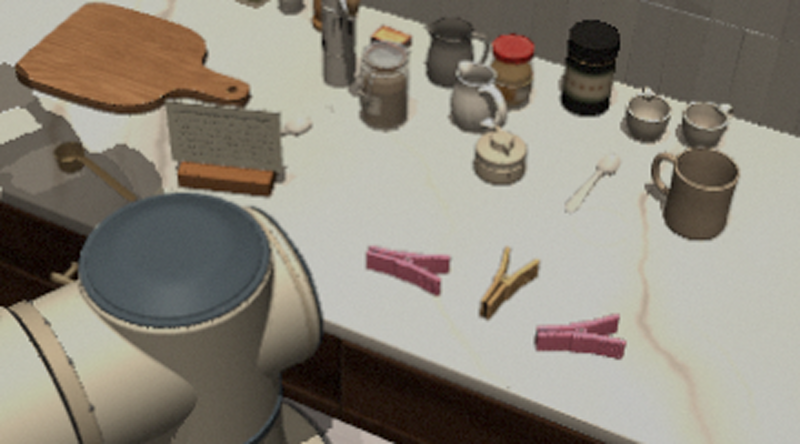

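View pics/c2.png

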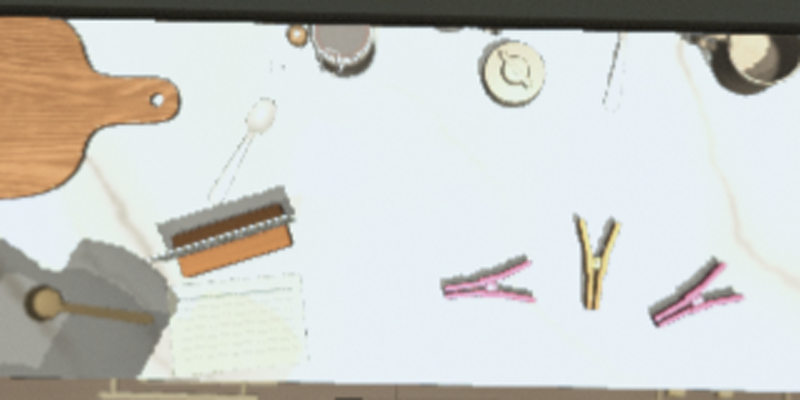

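```bash
python3 - <<'E'
from h import *
s=r.snapshot("top")
c=s["color"]; hsv=cv2.cvtColor(c,cv2.COLOR_BGR2HSV)
q=[m for m in r.regions_of(s,"clip_pivot") if abs(m["position"][0]-387)<8]
for m in q[:1]:
    ys,xs=np.nonzero(m["mask"]); P=np.array([onz(s,(x,y),15)[:2] for x,y in zip(xs,ys)])
    c0=P.mean(0);_,_,v=np.linalg.svd(P-c0); t=(P-c0)@v[0]
    print("clip",c0,v[0],t.min(),t.max(),[np.round(np.ptp(((P-c0)@v[1])[abs(t-k)<6])) for k in (-45,-30,0,30,45)])
for n,p,z in [("jaw",(386,293.2),30),("h1",(380.8,256.8),30),("h2",(397.2,259.2),30),("pin",(388.4,274.8),30),("cardR",(267,256),128),("cardL",(212,273),128)]:
    print(n,np.round(onz(s,p,z)))
E
```

```text
clip [ 411.74677322 -162.61237494] [-0.9973842   0.07228254] -48.413974901108006 48.47961870612644 [np.float64(45.0), np.float64(39.0), np.float64(26.0), np.float64(19.0), np.float64(17.0)]
jaw [ 364. -157.   30.]
h1 [ 464. -141.   30.]
h2 [ 458. -187.   30.]
pin [ 415. -163.   30.]
cardR [455. 165. 128.]
cardL [409. 303. 128.]
```

>>> step_arm:
  targets:
    - [-18, -18, 0, -0.01]
    - [-45, -45, 0, -0.03]
    - [-78, -80, 0, -0.05]
    - [-110, -115, 0, -0.08]
    - [-142, -150, 5, -0.1]
    - [-174, -185, 8, -0.13]
    - [-205, -221, 10, -0.16]
    - [-236, -258, 12, -0.19]
    - [-267, -296, 15, -0.22]
    - [-298, -334, 18, -0.25]
  grip: 0

```text
time_s: 1.9
ee_pos: [384.2, 159.9, 224.5]
orientation: [[-0.992, 0.123, 0.001], [0.123, 0.992, 0.0], [-0.001, 0.0, -1.0]]
force: [1.8, -0.2, -0.9]
grip_width: 1.001
```

```bash
cat >> h.py <<'E'
def go(P,yaw):
    st=r.sense(); R=np.array(st["orientation"]); d=R.T@(np.array(P)-st["ee_pos"])
    y=np.degrees(np.arctan2(R[1,0],R[0,0])); t=-((yaw-y+180)%360-180)
    print("t",st["time_s"],"at",np.round(st["ee_pos"],1),"yaw",round(y,2),"Rz",np.round(R[:,2],3),"j",np.round(st["joints"],1),"w",round(float(st["grip_width"]),3),"F",np.round(st["force"],1)); print("need",np.round(d,1),"turn",round(np.radians(t),3))
E
python3 -c "
from h import *
go([449,-163,190],176)"
```

```text
t 1.9 at [384.2 159.9 224.5] yaw 172.94 Rz [ 0.001  0.    -1.   ] j [ 14.4  12.8 106.2   0.   60.9 -68.6] w 1.001 F [ 1.8 -0.2 -0.9]
need [-104.  -312.5   34.5] turn -0.053
```

>>> step_arm:
  targets:
    - [-14, -42, 5, -0.01]
    - [-28, -84, 10, -0.02]
    - [-43, -128, 15, -0.03]
    - [-57, -172, 20, -0.04]
    - [-71, -214, 25, -0.05]
    - [-84, -252, 30, -0.05]
    - [-94, -283, 34, -0.05]
    - [-101, -303, 35, -0.05]
    - [-104, -312, 35, -0.05]
    - [-104, -312, 35, -0.05]

```text
time_s: 2.9
ee_pos: [449.3, -163.1, 189.5]
orientation: [[-0.997, 0.074, 0.001], [0.074, 0.997, 0.0], [-0.001, 0.0, -1.0]]
force: [0.2, 0.0, -0.7]
grip_width: 1.003
```

```bash
python3 - <<'E'
from h import *
go([449,-163,190],176)
s=r.snapshot("wrist"); cv2.imwrite("pics/w1.png",s["color"]); print(np.round(s["extrinsics"],3).tolist(),s["fov_y"])
im=s["color"].copy()
for m in r.regions_of(s,"clip_pivot")[:3]:
    ys,xs=np.nonzero(m["mask"]); P=np.array([onz(s,(x,y),25)[:2] for x,y in zip(xs,ys)])
    c0=P.mean(0);_,_,v=np.linalg.svd(P-c0,full_matrices=False); t=(P-c0)@v[0]
    print("clip",m["p"],m["position"],c0,v[0],t.min(),t.max())
for P in [(364,-157,30),(416,-161,30),(449,-163,30)]: cv2.circle(im,tuple(int(k) for k in proj(s,P)),4,(0,0,255),1)
cv2.imwrite("pics/w1o.png",im)
E
```

```text
t 2.9 at [ 449.3 -163.1  189.5] yaw 175.73 Rz [ 0.001  0.    -1.   ] j [ -27.1   20.4  101.2    0.    58.3 -112.9] w 1.003 F [ 0.2  0.  -0.7]
need [ 0.3  0.1 -0.5] turn -0.005
[[0.075, 0.953, 0.292, 376.064], [0.997, -0.072, -0.022, -157.174], [-0.0, 0.293, -0.956, 322.11], [0.0, 0.0, 0.0, 1.0]] 66.73101246355876
clip 0.91 [318.1, 179.4] [ 410.2907847  -164.02166004] [ 0.99680044 -0.07993045] -48.81560418586725 51.37682510499118
clip 0.75 [176.3, 141.6] [ 374.21173646 -271.7848098 ] [ 0.49381798 -0.86956529] -50.99379568543292 53.65723295037795
clip 0.66 [459.1, 132.7] [385.6274958 -47.9493333] [ 0.16938306 -0.98555029] -55.366934054178216 50.451785209647255
```

View pics/w1o.png

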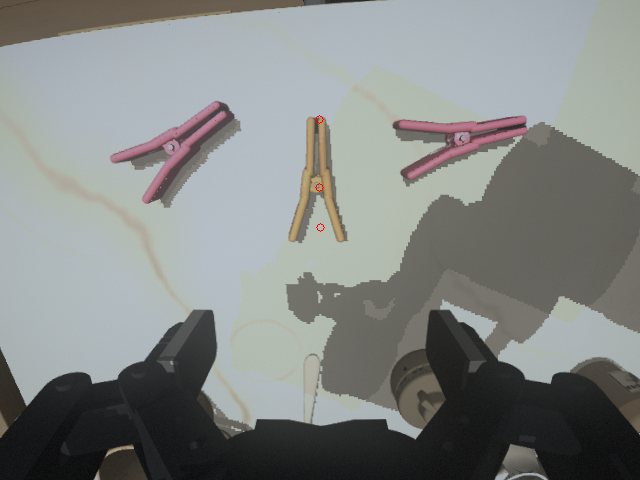

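Wooden clip at (317,184), pink ones at (170,145) and (460,140): the wooden one is meant (colour). This is already the enlarged view; the marks sit 1–3 px from its jaw tips, pin and grip point.

```bash
python3 - <<'E'
from h import *
s=r.snapshot("wrist")
print("pin",onz(s,(317,185),30),"jaw",onz(s,(317.5,118),30),"h",onz(s,(293,240),30),onz(s,(341,240),30))
go([446.5,-164.5,14],175.5)
E
```

```text
pin [ 413.10153422 -161.65109724   30.        ] jaw [ 362.16293831 -157.3482585    30.        ] h [ 457.16157352 -185.12850764   30.        ] [ 460.12837431 -145.2123575    30.        ]
t 3.05 at [ 448.8 -161.4  189.5] yaw 175.85 Rz [ 0.001  0.001 -1.   ] j [-2.700e+01  2.040e+01  1.013e+02  1.000e-01  5.830e+01 -1.129e+02] w 0.994 F [-0.4 -0.8  0.1]
need [  2.2  -3.4 175.5] turn 0.006
```

>>> step_arm:
  targets:
    - [1, -1, 20, 0]
    - [2, -2, 50, 0.005]
    - [2, -3, 80, 0.005]
    - [2, -3, 110, 0.005]
    - [2, -3, 135, 0.005]
    - [2, -3, 155, 0.005]
    - [2, -3, 168, 0.005]
    - [2, -3, 174, 0.005]
    - [2, -3, 174, 0.005]
    - [2, -3, 174, 0.005]

```text
time_s: 4.05
ee_pos: [446.9, -163.9, 16.1]
orientation: [[-0.997, 0.077, 0.001], [0.077, 0.997, 0.0], [-0.001, 0.0, -1.0]]
force: [0.4, -0.3, 0.1]
grip_width: 1.0
```

>>> step_arm:
  targets:
    - [0, 0, 0, 0]
    - [0, 0, 0, 0]
    - [0, 0, 0, 0]
    - [0, 0, 0, 0]
    - [0, 0, 0, 0]
    - [0, 0, 0, 0]
    - [0, 0, 0, 0]
    - [0, 0, 0, 0]
    - [0, 0, 0, 0]
    - [0, 0, 0, 0]
  grip: 1
  newtons: 50

```text
time_s: 5.05
ee_pos: [447.5, -164.2, 16.8]
orientation: [[-0.997, 0.077, 0.003], [0.077, 0.997, -0.001], [-0.003, -0.0, -1.0]]
force: [0.0, -0.7, 12.8]
grip_width: 0.2
```

```bash
python3 - <<'E'
from h import *
go([446.5,-164.5,85],175.5)
s=r.snapshot("wrist"); cv2.imwrite("pics/w2.png",s["color"])
E
```

```text
t 5.05 at [ 447.5 -164.2   16.8] yaw 175.59 Rz [ 0.003 -0.001 -1.   ] j [-2.740e+01  3.770e+01  1.098e+02  1.000e-01  3.230e+01 -1.130e+02] w 0.2 F [ 0.  -0.7 12.8]
need [  0.8  -0.4 -68.2] turn 0.002
```

View pics/w2.png

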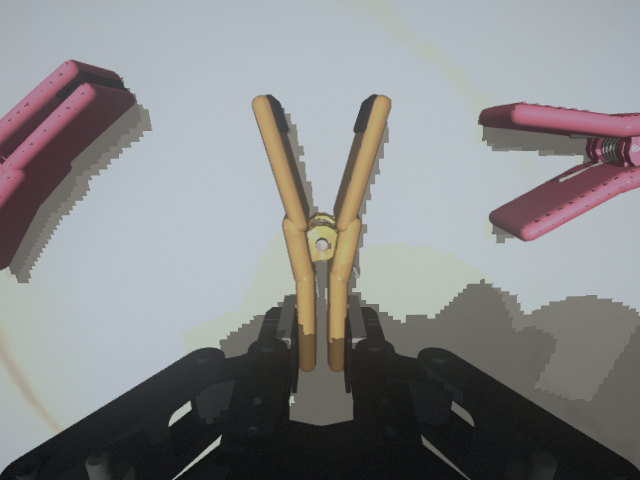

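>>> step_arm:
  targets:
    - [0, 0, -8, 0]
    - [0, 0, -25, 0]
    - [0, 5, -50, 0.02]
    - [0, 18, -80, 0.08]
    - [-1, 40, -110, 0.18]
    - [-3, 68, -135, 0.3]
    - [-5, 98, -155, 0.42]
    - [-7, 128, -170, 0.54]
    - [-9, 158, -180, 0.66]
    - [-11, 188, -183, 0.78]

```text
time_s: 6.1
ee_pos: [472.7, 23.7, 201.5]
orientation: [[-0.651, 0.759, 0.005], [0.759, 0.651, -0.001], [-0.004, 0.003, -1.0]]
force: [0.3, 0.0, -0.6]
grip_width: 0.201
```

```bash
python3 -c "
from h import *
go([482,84,200],108.5)"
```

```text
t 6.1 at [472.7  23.7 201.5] yaw 130.61 Rz [ 0.005 -0.001 -1.   ] j [ -4.4  19.  101.1  -0.   59.6 -45. ] w 0.201 F [ 0.3  0.  -0.6]
need [39.8 46.3  1.5] turn 0.386
```

>>> step_arm:
  targets:
    - [5, 10, 1, 0.08]
    - [12, 20, 1, 0.18]
    - [20, 29, 1, 0.27]
    - [28, 37, 1, 0.34]
    - [35, 43, 1, 0.38]
    - [40, 46, 1, 0.386]
    - [40, 46, 1, 0.386]
    - [40, 46, 1, 0.386]
    - [40, 46, 1, 0.386]
    - [40, 46, 1, 0.386]

```text
time_s: 7.1
ee_pos: [481.6, 83.6, 200.5]
orientation: [[-0.317, 0.948, 0.005], [0.948, 0.317, -0.001], [-0.002, 0.004, -1.0]]
force: [-0.5, -0.6, -0.9]
grip_width: 0.199
```

```bash
python3 - <<'E'
from h import *
go([482,84,200],108.5)
s=r.snapshot("wrist"); cv2.imwrite("pics/w3.png",s["color"])
t=r.snapshot("top"); cv2.imwrite("pics/t3.png",t["color"])
E
```

```text
t 7.1 at [481.6  83.6 200.5] yaw 108.48 Rz [ 0.005 -0.001 -1.   ] j [  2.9  20.3  99.2  -0.1  60.3 -15.6] w 0.199 F [-0.5 -0.6 -0.9]
need [0.3 0.5 0.5] turn -0.0
```

View pics/w3.png

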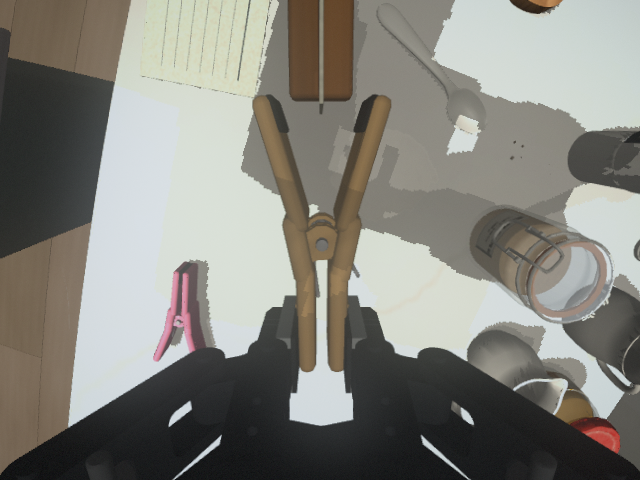

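```bash
python3 - <<'E'
from h import *
s=r.snapshot("wrist")
for z in (28,78,128): print(z,proj(s,(455,165,z)),proj(s,(455-.317*30,165+.948*30,z)))
im=cv2.imread("pics/w3.png")[0:130,240:400]
cv2.imwrite("pics/w3c.png",cv2.resize(im,None,fx=4.5,fy=4.5,interpolation=cv2.INTER_CUBIC))
E
```

```text
28 [319.19441087 121.27404217] [319.10711784  81.3162326 ]
78 [319.13635046 118.52197569] [319.03021157  70.39294369]
128 [319.04961305 114.41137355] [318.9145113   53.93602604]
```

View pics/w3c.png

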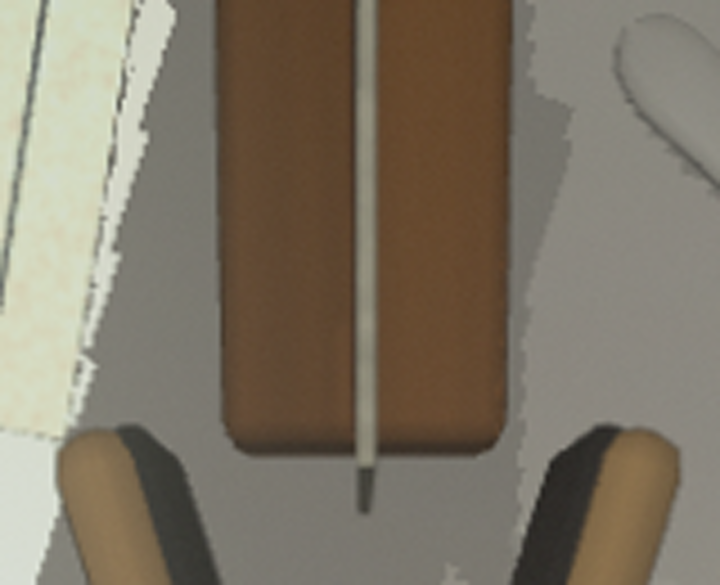

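```bash
cat > m.py <<'E'
from h import *
s=r.snapshot("wrist"); st=r.sense(); R=np.array(st["orientation"]); p=np.array(st["ee_pos"])
T=lambda P: np.round(R.T@(P-p),1)
a=onz(s,(321.5,103.8),128);b=onz(s,(321.3,2),128);c=onz(s,(320.7,114.4),28)
print("edge top",a,T(a),"far",b,T(b),"edge bottom",c,T(c), "dir",np.degrees(np.arctan2(*(b-a)[1::-1])))
zc=p[2]+14
for n,q in [("pin",(321.5,243)),("tipLout",(252.5,99)),("tipRout",(391,99)),("tipL",(266.5,95)),("tipR",(374,95)),("hL",(307,371)),("hR",(336,371))]: print(n,T(onz(s,q,zc)))
E
python3 m.py
```

```text
edge top [454.53220284 170.58470918 128.        ] [91.   1.5 72.2] far [438.89314589 217.16124789 128.        ] [140.2   1.5  72.1] edge bottom [454.47873706 170.4155643   28.        ] [ 91.1   1.  172.2] dir 108.56056457749015
pin [ 39.5   1.4 -14.1]
tipLout [ 85.6 -19.7 -14.3]
tipRout [ 85.5  22.7 -14.1]
tipL [ 86.7 -15.4 -14.2]
tipR [ 86.7  17.5 -14.1]
hL [-11.7  -4.2 -14. ]
hR [-11.8   6.9 -13.9]
```

>>> step_arm:
  targets:
    - [-6, 0, 3, 0]
    - [-14, 0, 15, 0]
    - [-19, 0, 35, 0]
    - [-20, 0, 57, 0]
    - [-20, 0, 79, 0]
    - [-20, 0, 98, 0]
    - [-20, 0, 112, 0]
    - [-20, 0, 119, 0]
    - [-20, 0, 121, 0]
    - [-20, 0, 121, 0]

```text
time_s: 8.3
ee_pos: [488.6, 64.5, 79.4]
orientation: [[-0.317, 0.948, 0.004], [0.948, 0.317, -0.001], [-0.002, 0.004, -1.0]]
force: [-0.3, 1.0, -1.3]
grip_width: 0.204
```

```bash
python3 - <<'E'
from h import *
# edge 91 ahead,1.3 left of the hover pose (481.6,83.6); goal = hover + 23 along tool x
u=np.array([-.317,.948,0]); go(np.array([481.6,83.6,79.5])+23*u,108.5)
E
```

```text
t 8.3 at [488.6  64.5  79.4] yaw 108.48 Rz [ 0.004 -0.001 -1.   ] j [ 6.000e-01  3.150e+01  1.055e+02 -1.000e-01  4.270e+01 -1.780e+01] w 0.204 F [-0.3  1.  -1.3]
need [43.3 -0.6 -0.2] turn -0.0
```

>>> step_arm:
  targets:
    - [4, 0, 0, 0]
    - [9, 0, 0, 0]
    - [15, 0, 0, 0]
    - [21, 0, 0, 0]
    - [27, 0, 0, 0]
    - [33, 0, 0, 0]
    - [38, 0, 0, 0]
    - [41, 0, 0, 0]
    - [43, 0, 0, 0]
    - [43, 0, 0, 0]

```text
time_s: 9.3
ee_pos: [474.9, 105.5, 79.2]
orientation: [[-0.317, 0.948, 0.004], [0.948, 0.317, -0.001], [-0.002, 0.004, -1.0]]
force: [0.2, -0.4, -1.5]
grip_width: 0.201
```

```bash
python3 - <<'E'
from h import *
go([474,105,79.5],108.5)
s=r.snapshot("wrist"); t=r.snapshot("scene"); cv2.imwrite("pics/s4.png",t["color"])
cv2.imwrite("pics/w4.png",s["color"])
b=cv2.resize(t["color"][190:290,180:313],(640,480),interpolation=cv2.INTER_CUBIC)
cv2.imwrite("pics/f4.png",cv2.resize(np.vstack([s["color"][:330],b]),None,fx=.74,fy=.74))
E
```

```text
t 9.3 at [474.9 105.5  79.2] yaw 108.48 Rz [ 0.004 -0.001 -1.   ] j [ 5.500e+00  3.120e+01  1.064e+02 -1.000e-01  4.210e+01 -1.290e+01] w 0.201 F [ 0.2 -0.4 -1.5]
need [-0.2 -1.  -0.3] turn -0.0
```

View pics/f4.png

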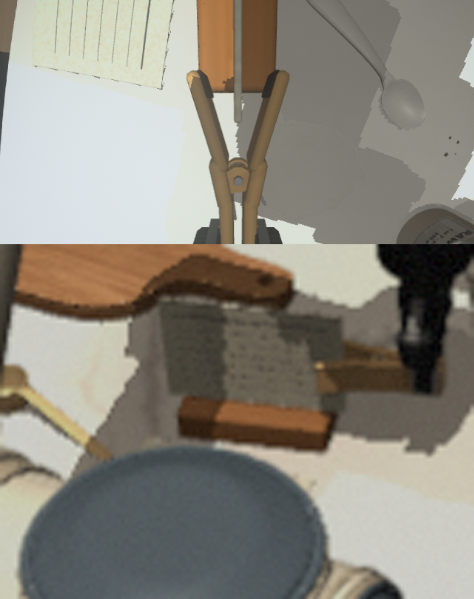

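Card (line at wrist column ≈321, edge end ≈ row 165) lies midway between the open jaws (tips ≈ columns 262/380, row ≈100); the scene view shows the clip at about mid-height of the edge. An enlarged crop will check the reach.

```bash
python3 - <<'E'
from h import *
im=cv2.imread("pics/w4.png")[70:200,240:400]
cv2.imwrite("pics/w4c.png",cv2.resize(im,None,fx=4.5,fy=4.5,interpolation=cv2.INTER_CUBIC))
s=r.snapshot("wrist"); e=np.array([454.5,170.5])
for z in (28,63,78,93,128): print(z,proj(s,(*e,z)))
E
```

```text
28 [320.50989237 148.64675996]
63 [320.73568503 151.78168889]
78 [320.8681508  153.62132799]
93 [321.03358208 155.91926845]
128 [321.64514707 164.41895987]
```

View pics/w4c.png

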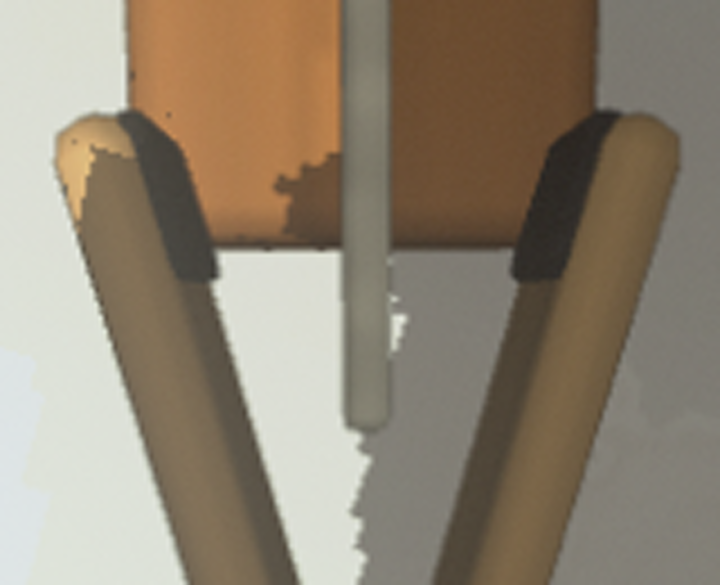

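```bash
python3 -c "
from h import *
go([474.9,105.5,79.2],108.5)
print(r.close_job())"
```

```text
t 9.45 at [475.  105.2  79.3] yaw 108.47 Rz [ 0.004 -0.001 -1.   ] j [ 5.500e+00  3.120e+01  1.064e+02 -1.000e-01  4.210e+01 -1.290e+01] w 0.202 F [ 0.1 -0.7 -0.4]
need [ 0.3 -0.   0.1] turn -0.001
the job is handed in; nothing more can be done
None
```

I picked up the wooden clip by its handles and squeezed it to the stop with 50 N. I carried it over raised, brought it in from the right at mid-height of the card, and handed the job in at 9.45 s while still holding it there.

Last checks:
- **Reach:** by pixel scale, the jaws reach about 17–19 mm over the card's right edge.
- **Clearance:** the card sits midway between the open jaws, with clear air to both faces.
- **Level and height:** the tool is level to within about 0.3°. The clip's middle should be about 78 mm up, worked out from the tool height and the grasp rather than measured on the clip.
- **Contact:** the force on the wrist was under 1 N. The card's top corner was about 1 px from where I had measured it before sliding in, so neither the card nor the stand shows any sign of having moved.

Three readings did not match what I expected:
- **Gripper width:** it reads about 17 mm, where the handles should be 19 mm overall at the stop. The pictures show the clip fully open with the handles parallel.
- **Clip position:** it seems to have slid about 3–4 mm forward in the fingers while I squeezed it. I allowed for that in the reach.
- **Force while squeezing:** there was a brief 13 N upward force, which disappeared on lifting.

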